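Prise open the vial dock and slide the vial board out to its mark

ROBOT

A 6-joint arm with a two-finger parallel gripper is mounted at the origin on the work surface. World frame = base frame: x ahead of the robot, y to its left, z up, the work surface at z = 0. Lengths are in m, angles in rad, forces in N, time in s.
With the tool pointing down it reaches from about 0.35 to 1 m from the base axis. Payload 7.1 kg.
Tool frame: the origin (TCP) lies midway between the tips of the shut fingers; the grasp point (between the pads) lies 19 mm behind it; z points along the fingers, x is the direction in which the jaws open and shut, and the axes are right-handed (so a half turn about z gives the same grasp; the last joint's range is limited). The gripper opens to 85 mm and grips with 20 to 120 N. Pads are 22 mm wide; open, the fingers measure 114 mm over their backs; the gripper's body (76 mm by 85 mm) begins 54 mm behind the grasp point. The pads swing forward as they close: fully open they stand 13 mm farther back than shut.
Start: joints at [1.104, 0.423, 1.63, -0, 1.089, -0.019], TCP at [0.271, 0.563, 0.231] pointing down, gripper open.
Joint ranges: [-3, 3], [-0.9, 2.11], [0.09, 2.58], [-1.31, 4.45], [0.11, 2.69], [-2.54, 2.54]. Speed limits (rad/s): [2.39, 2.39, 3.01, 3.14, 3.14, 3.14].

INTERFACE

Orientations are given as a rotation vector (axis times angle).
In Python, from rig import r, get_image, ticket, recognise gives the robot as it stands.
- The arm moves only by the tool play_rows, never from a script. Its argument "plan" is a list of rows, each a list of 7 numbers: the shift along the tool's x, y, z in m, then the turn, a rotation vector about the tool's x, y, z in rad, then the closure, from 0 (fully open) to 1 (shut). A call has 1 to 12 rows; each row is the pose to reach, as a shift and turn from the pose measured when the call began, along the tool's axes at that moment; what a row does not reach only later rows make up. A row lasts 1/12 s, in which the tool goes at most 41.7 mm and 7.16 degrees, less where a joint would pass 70% of its speed; a pose out of reach is approached as far as the arm can. A call with a gripper value outside its range is refused whole. The fingers move at their own pace and stop on an object; "force" is the grip in N (left out, the last holds). Time passes only in rows, so rows that repeat a pose let the fingers close. It gives the time, the measured TCP pose, the force and the opening at its end, in the units of the state.
- r.get_obs(): the state, without advancing time (a new reading comes with each control period).
- get_image(name): name is "scene" or "top"; returns a dict with "img" (420x560x3 uint8, red, green, blue), "range_z" (420x560 float32, m along the optical axis (not along the pixel's ray), 0 where there is no reading), "fx", "fy", "cx", "cy" (pixels), "R" (3x3) and "t" (3): a world point X has camera coordinates R X + t. Camera axes: x right, y down, z forward; pixel columns grow to the right and rows downward; lengths in m; the calibration is good to about 2 mm. A picture is of the moment at which its call begins.
- ticket.close_job(): hands the job in, once; it reports no verdict.
Trained networks look in a picture, given as the dict that the camera call returned (one of the last four; its "shot" number tells which), for a name from the list of things; names that differ only in an ending like _2 or _b are one class to them, and where a whole thing is asked for, a point or a joint stands for the part that bears it (a point fixed in the world has none). Each returns a list of dicts, best first, with "p" (0 to 1); they miss things now and then, are a little off and sometimes report something else, mostly with a low value. They report only what shows in the picture. A call takes as long as a camera call. They do not tell look-alikes from the thing itself.
- recognise(picture, name): "bbox" ([left, top, right, bottom] in pixels, round what is visible of it).
The state is a dict: "time": time; "joint_pos": joint angles; "joint_velocities": joint speeds; "effort": joint torques, N m; "ee_pos": TCP position; "orientation": TCP orientation; "contact_force": force on the tool from outside, world axes, zero at the start; "wrist_torque": the same for the moment, N m; "gripper_width": finger opening in m.
Only numpy, scipy, OpenCV 4.12 (cv2) and the standard library are available. Lean on these libraries where they do the work, as an engineer would, in place of code of your own. Each camera call takes 0.05 s, during which the arm holds its last target. There are 200 camera calls.

TASK

With the orange prising tool's blade, not with the gripper, lever open the cover of the blue vial dock until it stands upright or farther back, and lay the tool back down on the table. Then slide the vial board outward by its black grip, flat along the deck, until the red line across it is level with the dock's edge, the board straight. The vials make it tip there, so finish while holding the board still and level on the deck; do not let go, and leave the other things on the table alone.

Things in the scene. Friction and masses are not known exactly. Their poses are not given: they have to be found in the camera images.
- dock: Blue vial dock, fixed: block 150 mm (x) by 290 mm (y = -190 to +100 mm), flat deck 80 mm above the table. Origin on the table, midway in x. +y is outward: the board slides out over the +y edge. Over y = -190 to -30 mm, 8 mm walls 55 mm high stand on the deck on three sides (open to +y), 134 mm clear in x, under a cover hinged on the +x side; the prising slot is on the -x side, facing the robot
- edge (a point): Middle of the dock's outward deck edge (short red strips on the deck there), at deck height, 80 mm above the table; its y axis points outward, the edge runs along its x axis
- slot (a point): Middle of the mouth of the prising slot on the dock's -x side: 10 mm high (125 to 135 mm above the table), 160 mm wide, 20 mm deep towards the dock's +x, between a fixed ledge below (5 mm farther out) and the cover's lip above. Axes as the dock's
- cover_hinge (a point): Middle of the cover's hinge line, 135 mm above the table, at the dock's x = +72 mm, y = -110 mm. The hinge line runs along the dock's y. Its axes turn with the cover
- cover (a joint): Cover angle, rad: 0 shut (level), grows as the lip rises and swings to the dock's +x; 1.57 upright, stop at 1.9. Stiff hinge, about 1.5 N at the lip; stays where left. White-framed clear plate 170 x 160 x 6 mm, no handle; shut, its underside is 135 mm above the table; hinge to outer edge of lip 167 mm
- board_grip (a point): Centre of the vial board's black grip post, 20 x 20 mm, 40 mm tall (88 to 128 mm above the table), under the shut cover. Axes are the board's: y along it, outward to the vials. Loose board: white plate 90 (x) x 240 (y) x 8 mm flat on the deck; post 85 mm inward of its middle, metal block with six vials at its outer end, 59 mm tall in all
- board_mark (a point): Middle of the red line across the vial board, taken at the board's underside: 105 mm outward of the post, 20 mm outward of the board's middle. Axes are the board's. The board weighs about 0.5 kg (0.38 to 0.63) and balances some 30 mm outward of this line: with the line at the edge it tips off unless its inner end is held
- prise_grip (a point): Prising tool, loose on the table, 90 g: orange handle 100 mm long, 20 mm wide, 24 mm tall, then a steel blade 70 mm long, 20 mm wide, 3 mm thick at mid height of the handle. This point: in the handle, half-way up (12 mm above the table), 35 mm behind where the blade begins. x axis points along the blade to its tip
- prise_tip (a point): End of the tool's blade, mid thickness, 105 mm ahead of prise_grip; same axes
- amber: Bystander: brown glass medicine bottle, 48 mm wide, 85 mm tall; origin at the centre of its underside
- jar: Bystander: glass jar, 70 mm wide, 90 mm tall; origin at the centre of its underside
- cup: Bystander: blue cup, 72 mm wide, 80 mm tall; origin at the centre of its underside
- icepack: Bystander: blue ice pack, 90 x 160 x 30 mm, flat; origin at the centre of its underside
- dish: Bystander: steel bowl, 108 mm wide, 35 mm tall; origin at the centre of its underside
- gel: Bystander: tall clear gel bottle, 60 mm wide, 150 mm tall; origin at the centre of its underside
There are look-alikes about, which are no part of the job. What is meant by the part that bears prise_grip is not yellow, and is the larger of those in its own colour.

How it is judged:
On the way, in this order (a step that is already met when the one before it is completed fails the run):
1. the cover is being raised by the tool (value of joint cover above 0.15 rad and contact force between prise and cover above 0.1 N), for 0.1 s.
2. the cover stands upright or beyond (value of joint cover above 1.4 rad), for 0.1 s.
3. the tool lies on the table, let go (height (world z) of prise_grip below 0.03 m and contact force between the fingers and prise below 0.1 N), for 0.2 s.
At the end, for the whole second after the job is handed in: Cover at 1.4 rad or more; tool lying let go on the table; red line within 8 mm of the edge, board within 25 mm of mid-deck, 0.12 rad of straight, 0.06 rad of level, at rest on the deck (raised under 5 mm), touched by the fingers with over 0.5 N, not propped by the tool (all of step 3 and value of joint cover above 1.4 rad and y of board_mark in the frame of edge between -0.008 and 0.008 m and x of board_mark in the frame of edge between -0.025 and 0.025 m and angle between the y axis of board_mark and the y axis of edge, either way round below 0.12 rad and angle between board_mark's own z axis and vertical below 0.06 rad and height (world z) of board_mark below 0.085 m and contact force between board and dock above 0.5 N and contact force between the fingers and board above 0.5 N and contact force between board and prise below 0.1 N and linear speed of board below 0.02 m/s); the arm keeps its last pose, push and grip.
It fails at once if the robot opened the cover with the gripper instead of the tool (value of joint cover below 1.3 rad and contact force between any of the fingers, the arm and cover above 1 N).
It fails at once if the vial board tipped (angle between board_mark's own z axis and vertical above 0.2 rad).
It fails at once if the vial board was lifted off the deck instead of slid (height (world z) of board_mark above 0.1 m).
It fails at once if a bystander was disturbed (distance of any of amber, jar, cup, icepack, dish, gel from where it was at the start of the episode above 0.03 m or angle between any of amber, jar, cup, icepack, dish, gel's own z axis and vertical above 0.5 rad).
It also fails if it takes over 72 s, if anything falls off the work surface, if the arm or the gripper's body presses on something with over 40 N, if the wrist force passes 120 N, or if a joint passes its speed limit or range.

## Working session

There is one attempt and no reset: what is moved stays moved. The work goes in short steps, Python scripts to look and compute and a tool call to move; the robot and the scene stay as the last step left them, time stands still between calls to the robot, and variables do not carry over. Pictures are saved under pics/ and viewed, about 8 in all and at most 12, crops included, and the job is handed in when it is done.

Besides the shell and the picture viewer there is one more tool, called after "Call:" as name(argument=value, ...) on one line, values as JSON. play_rows: Moves the arm, as the interface text tells. Its arguments: {"type":"object","properties":{"plan":{"type":"array","items":{"type":"array","items":{"type":"number"}}},"force":{"type":"number"}},"required":["plan"]}

```bash
ls; mkdir -p pics; cat > h.py <<'E'
import numpy as np, cv2
from rig import r, get_image, ticket, recognise
from scipy.spatial.transform import Rotation as Ro
def save(im,name,box=None,s=1):
    a=im["img"]
    if box: a=a[box[1]:box[3],box[0]:box[2]]
    if s!=1: a=cv2.resize(a,None,fx=s,fy=s,interpolation=cv2.INTER_CUBIC)
    cv2.imwrite("pics/"+name,cv2.cvtColor(a,cv2.COLOR_RGB2BGR))
def cloud(im):
    z=im["range_z"]; v,u=np.indices(z.shape)
    P=np.stack([(u-im["cx"])/im["fx"]*z,(v-im["cy"])/im["fy"]*z,z],-1)
    return (P-im["t"])@im["R"]   # R^T (P-t)
E
python3 - <<'E'
from h import *
print(r.get_obs())
S=get_image("scene");T=get_image("top")
for n,im in (("scene",S),("top",T)):
    save(im,n+"0.png",s=1.4); print(n,im["fx"],-im["R"].T@im["t"],im["R"][2])
    np.savez(n+"0.npz",**im)
    C=cloud(im)
    for k in ["dock","cover","board_grip","prise_grip","amber","jar","cup","icepack","dish","gel"]:
        for d in recognise(im,k)[:3]:
            b=np.round(d["bbox"]).astype(int); u,v=(b[0]+b[2])//2,(b[1]+b[3])//2
            print(k,round(d["p"],2),b,C[min(v,419),min(u,559)].round(3))
E
```

```text
pics
{'time': 0.0, 'joint_pos': array([ 1.10401338e+00,  4.23858417e-01,  1.63068732e+00,  1.36901804e-05,
        1.08862085e+00, -1.90013762e-02]), 'joint_velocities': array([ 0.0015238 , -0.00162074,  0.00077724,  0.00019831, -0.00285273,
       -0.00090802]), 'effort': array([ 2.65999304e-03, -5.57373548e+01, -2.81756276e+01,  1.48235636e-04,
        7.23727484e-03, -7.09337954e-06]), 'ee_pos': array([0.27032999, 0.56290013, 0.23053578]), 'orientation': array([ 2.65853761e+00,  1.67234500e+00, -2.12663865e-03]), 'contact_force': array([-0.28574297, -0.10201376, -0.72220168]), 'wrist_torque': array([-0.04921912, -0.0101314 ,  0.02574016]), 'gripper_width': 0.08553025685866474}
scene 539.8153523662396 [1.1757635  1.02303871 1.27083301] [-0.4113921  -0.59290479 -0.6922575 ]
dock 0.72 [184 173 265 279] [ 0.625 -0.014  0.085]
cover 0.86 [184 174 253 221] [ 0.599 -0.087  0.138]
cover 0.22 [179 175 264 277] [ 0.634 -0.017  0.088]
board_grip 0.7 [206 204 257 257] [0.619 0.017 0.09 ]
prise_grip 0.64 [400 264 440 300] [0.248 0.459 0.021]
prise_grip 0.63 [346 234 381 250] [0.263 0.232 0.003
[... 549 characters left out ...]
 [246 140 359 210] [ 0.597 -0.039  0.139]
cover 0.75 [291 143 355 206] [ 0.599 -0.097  0.139]
board_grip 0.77 [247 148 295 188] [0.629 0.047 0.088]
prise_grip 0.93 [186 208 208 260] [0.445 0.271 0.029]
prise_grip 0.93 [110 297 165 306] [0.252 0.447 0.023]
prise_grip 0.62 [209 275 218 317] [0.261 0.225 0.016]
amber 0.78 [271 238 284 253] [0.406 0.034 0.088]
amber 0.43 [247 149 297 185] [0.632 0.044 0.085]
jar 0.83 [395 212 426 236] [ 0.459 -0.347  0.091]
cup 0.79 [126 174 158 195] [0.602 0.443 0.002]
cup 0.74 [184 207 210 260] [0.448 0.272 0.023]
icepack 0.84 [172 129 224 157] [0.721 0.268 0.029]
dish 0.95 [402 143 433 179] [ 0.659 -0.402  0.005]
gel 0.56 [108 241 140 265] [0.391 0.458 0.117]
```

View pics/scene0.png

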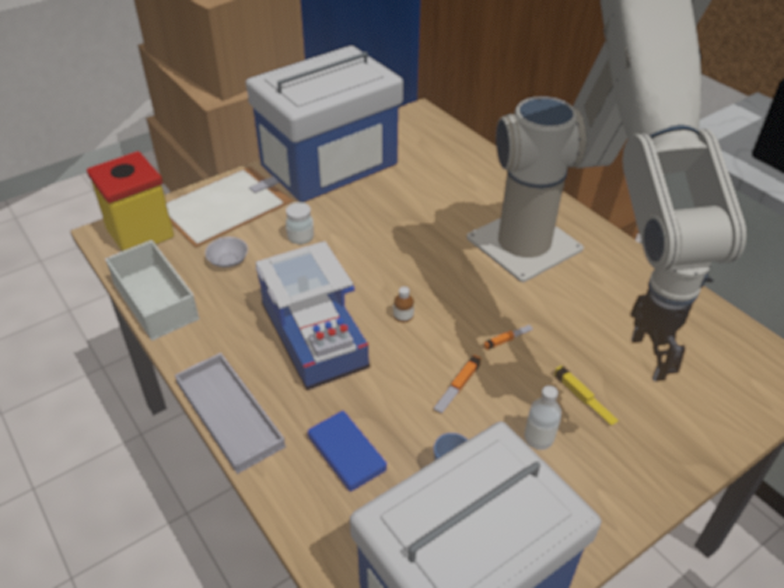

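View pics/top0.png

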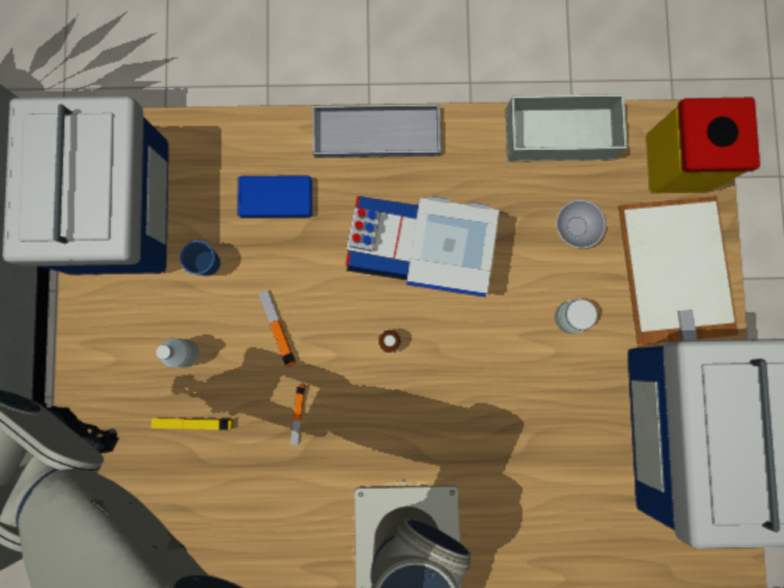

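The pictures show the dock, with its cover shut, at top pixel (430,245) and scene pixel (310,310), both in the 1.4x views. Three things could be taken for the prising tool:
- large orange, top (278,330) and scene (457,383)
- small orange, top (298,412)
- yellow, top (192,424)

I choose the large orange one.

```bash
cat > m.py <<'E'
from h import *
def rect(P):
    (c,s,a)=cv2.minAreaRect(P[:,:2].astype(np.float32)); return np.round(c,4),np.round(s,4),round(a,2)
for n in ("top","scene"):
    im=dict(np.load(n+"0.npz")); C=cloud(im); hsv=cv2.cvtColor(im["img"],cv2.COLOR_RGB2HSV)
    x,y,z=C[...,0],C[...,1],C[...,2]
    near=(x>.45)&(x<.78)&(y>-.25)&(y<.2)&(im["range_z"]>0)
    cov=near&(z>.134)&(z<.150)&(y<.02)&(hsv[...,1]<60)
    cov=cv2.morphologyEx(cov.astype(np.uint8),cv2.MORPH_OPEN,np.ones((2,2)))>0
    print(n,"cover",cov.sum(),rect(C[cov]),np.median(z[cov]))
    deck=near&(z>.07)&(z<.086)&(hsv[...,0]>100)&(hsv[...,0]<130)&(hsv[...,1]>120)
    print(" deck blue",deck.sum(),rect(C[deck]),np.median(z[deck]))
    red=near&((hsv[...,0]<8)|(hsv[...,0]>172))&(hsv[...,1]>110)&(z>.072)&(z<.1)
    k,l,st,ce=cv2.connectedComponentsWithStats(red.astype(np.uint8))
    for i in range(1,k):
        if st[i,4]>3: print(" red",st[i],C[l==i].mean(0).round(4),rect(C[l==i]))
    box=((x>.33)&(x<.6)&(y>.2)&(y<.37)&(z<.06))
    org=box&(hsv[...,0]>5)&(hsv[...,0]<14)&(hsv[...,1]>190)&(z>.008)
    print(" handle",org.sum(),rect(C[org]),np.median(z[org]))
    st=box&(hsv[...,1]<60)&(hsv[...,2]>90)&(z>.004)
    print(" blade",st.sum(),rect(C[st]),np.median(z[st]))
    dark=near&(hsv[...,2]<110)&(hsv[...,1]<90)&(z>.084)&(z<.2)&(y<.0)
    print(" post",dark.sum(),C[dark].mean(0).round(4) if dark.any() else None)
    if n=="top": save(im,"tool.png",(170,195,240,325),4)
E
python3 m.py
```

```text
top cover 3471 (array([ 0.5304, -0.0946]), array([0.1854, 0.3834]), 77.0) 0.14017029574377549
 deck blue 783 (array([0.6309, 0.0421]), array([0.1262, 0.1491]), 80.16) 0.07936799616344546
 red [254 140   3   8  15] [0.7031 0.0935 0.0814] (array([0.7033, 0.0935]), array([0.0047, 0.0216]), 80.99)
 red [286 157   1   4   4] [0.6561 0.0033 0.0871] (array([0.6557, 0.0033]), array([0.0001, 0.0084]), 89.22)
 red [285 162   1   4   4] [0.6408 0.0066 0.0898] (array([0.6412, 0.0066]), array([0.0001, 0.0083]), 89.26)
 red [284 168   1   4   4] [0.6236 0.0097 0.0882] (array([0.6235, 0.0097]), array([0.0001, 0.0081]), 88.88)
 red [283 173   1   4   4] [0.6081 0.013  0.0933] (array([0.6079, 0.013 ]), array([0.    , 0.0098]), 88.4)
 red [282 178   1   4   4] [0.5944 0.0161 0.088 ] (array([0.5945, 0.0161]), array([0.    , 0.0081]), 89.32)
 red [247 181   3   9  15] [0.5818 0.1149 0.0806] (array([0.5815, 0.115 ]), array([0.0044, 0.0233]), 78.51)
 handle 60 (array([0.4122, 0.2587]), array([0.0977, 0.0179]), 20.59) 0.022043697521883218
 blade 146 (array([0.4925, 0.2906]), array([0.0691, 0.0202]), 19.84) 0.012986722904878744
 post 26 [ 0.5084 -0.0828  0.1217]
scene cover 1974 (array([0.8612, 0.3254]), array([1.5156, 0.2133]), 57.72) 0.1406572078692436
 deck blue 359 (array([0.6323, 0.0254]), array([0.1398, 0.1399]), 80.25) 0.08044122852519697
 red [218 260   4   2   4] [0.7083 0.0951 0.0817] (array([0.7085, 0.0967]), array([0.0066, 0.0091]), 72.94)
 handle 0 (array([0., 0.]), array([0., 0.]), 0.0) nan
 blade 142 (array([0.5102, 0.3023]), array([0.1246, 0.0332]), 33.35) 0.01362549871006582
 post 81 [ 0.6493 -0.0974  0.0986]
  return _methods._mean(a, axis=axis, dtype=dtype,
  ret = ret.dtype.type(ret / rcount)
```

View pics/tool.png

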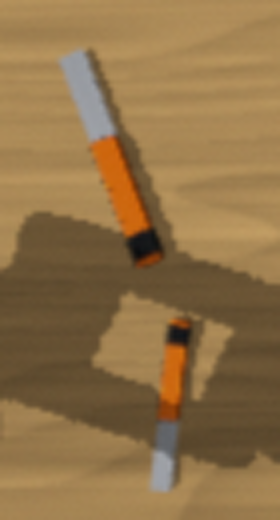

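The crop shows the large orange tool, with its steel blade at the upper left and a black end cap. The small orange tool below it is clearly the look-alike. Next I refine the dock and board.

```bash
cat > m2.py <<'E'
from h import *
import sys
def dockpts(n,yaw=-np.radians(9.9)):
    im=dict(np.load(n)); C=cloud(im); ex=np.array([np.cos(yaw),np.sin(yaw)]); ey=np.array([-ex[1],ex[0]])
    return im,C,C[...,:2]@ex,C[...,:2]@ey,ex,ey
if __name__=="__main__":
  for n in ("top0.npz","scene0.npz"):
    im,C,a,b,ex,ey=dockpts(n); z=C[...,2]; hsv=cv2.cvtColor(im["img"],cv2.COLOR_RGB2HSV)
    near=(C[...,0]>.48)&(C[...,0]<.75)&(C[...,1]>-.22)&(C[...,1]<.16)
    m=near&(z>.136)&(z<.146); k,l,st,ce=cv2.connectedComponentsWithStats(m.astype(np.uint8)); i=1+np.argmax(st[1:,4]); m=l==i
    print(n,"cover z",np.median(z[m]),"a",np.percentile(a[m],[0,1,50,99,100]).round(4),"b",np.percentile(b[m],[0,1,99,100]).round(4),rect if 0 else cv2.minAreaRect(C[m][:,:2].astype(np.float32)))
    d=near&(z>.077)&(z<.084); print(" deck a",np.percentile(a[d],[0,1,99,100]).round(4),"b",np.percentile(b[d],[0,1,99,100]).round(4),d.sum())
    g=cv2.cvtColor(im["img"],cv2.COLOR_RGB2GRAY)
    u0,v0,u1,v1=(305,160,340,190) if "top" in n else (200,185,240,215)
    s=4; sub=im["img"][v0:v1,u0:u1]; save(im,n[:-5]+"_post.png",(u0-15,v0-25,u1+15,v1+25),6)
    gg=g[v0:v1,u0:u1].astype(float); print(" gray",np.percentile(gg,[0,2,10,50]))
    t=gg<np.percentile(gg,4)+12; v,u=np.nonzero(t); print(" post px",np.median(u)+u0,np.median(v)+v0,len(u),u.min()+u0,u.max()+u0,v.min()+v0,v.max()+v0)
a=cv2.imread("pics/top_post.png") ; 
E
python3 m2.py; python3 - <<'E'
import cv2,numpy as np
a,b=[cv2.imread(f"pics/{n}_post.png") for n in("top","scene")]
h=max(a.shape[0],b.shape[0]); p=[cv2.copyMakeBorder(i,0,h-i.shape[0],0,0,0) for i in(a,b)]
cv2.imwrite("pics/posts.png",np.hstack(p)); print(a.shape,b.shape)
E
```

```text
top0.npz cover z 0.14039145226529218 a [0.5197 0.5214 0.6056 0.6927 0.6967] b [-0.0736 -0.0718  0.0849  0.0865] ((0.6002302765846252, -0.09805260598659515), (0.16012553870677948, 0.17687372863292694), 79.94569396972656)
 deck a [0.5398 0.5406 0.6878 0.689 ] b [0.0861 0.088  0.2155 0.2166] 736
 gray [146. 148. 156. 180.]
 post px 334.0 175.0 302 312 339 160 189
scene0.npz cover z 0.14091335834525384 a [0.5187 0.5216 0.6101 0.6942 0.6974] b [-0.0775 -0.073   0.0871  0.0915] ((0.600019633769989, -0.09776389598846436), (0.16790661215782166, 0.1792658269405365), 79.5378189086914)
 deck a [0.5399 0.5417 0.6902 0.6915] b [-0.064  -0.0119  0.2178  0.2216] 717
 gray [ 70.    92.92 155.   164.  ]
 post px 233.0 212.0 94 218 239 207 214
(480, 390, 3) (480, 420, 3)
```

View pics/posts.png

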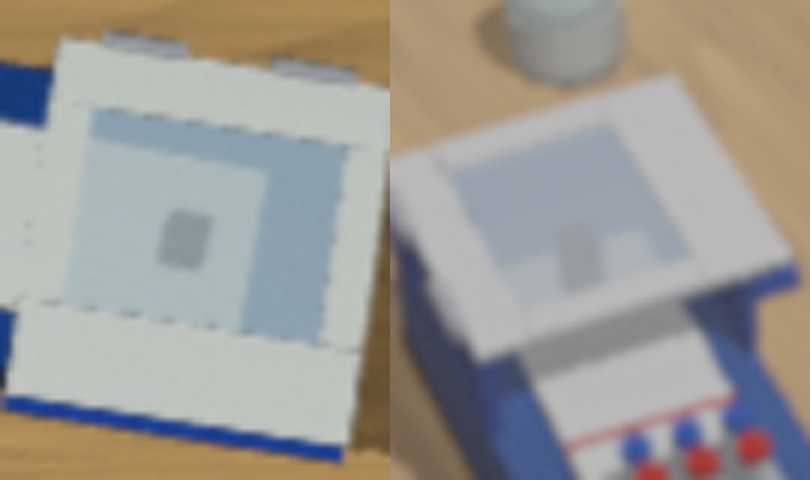

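```bash
cat > go.py <<'E'
# usage: go.py x y z yaw_deg(of tool x) [pitch_deg of tool about its x axis]  -> shift+turn for the move
from h import *
import sys
o=r.get_obs(); p=o["ee_pos"]; R=Ro.from_rotvec(o["orientation"])
print("t",round(o["time"],2),"pos",p.round(4),"xyaw",np.degrees(np.arctan2(*R.as_matrix()[[1,0],0])).round(2),"z",R.as_matrix()[:,2].round(3),"F",o["contact_force"].round(1),"w",round(o["gripper_width"],4),"q",o["joint_pos"].round(2))
v=[float(s) for s in sys.argv[1:]]
for k in range(0,len(v),4):
    y=np.radians(v[k+3]); T=Ro.from_matrix(np.array([[np.cos(y),np.sin(y),0],[np.sin(y),-np.cos(y),0],[0,0,-1]]))
    print(v[k:k+4],R.inv().apply(np.array(v[k:k+3])-p).round(4),(R.inv()*T).as_rotvec().round(4))
E
python3 - <<'E'
from h import *
im=dict(np.load("top0.npz"))
c=-im["R"].T@im["t"]
d=im["R"].T@np.array([(321-im["cx"])/im["fx"],(174.8-im["cy"])/im["fy"],1])
print(c+d*(0.128-c[2])/d[2])
E
```

```text
[ 0.59910742 -0.09283014  0.128     ]
```

Call:
play_rows(plan=[[-0.199, 0.269, 0.08, 0, 0, -0.8, 0], [-0.199, 0.269, 0.08, 0, 0, -0.8, 0], [-0.199, 0.269, 0.08, 0, 0, -0.8, 0], [-0.199, 0.269, 0.08, 0, 0, -0.8, 0], [-0.199, 0.269, 0.08, 0, 0, -0.8, 0], [-0.199, 0.269, 0.08, 0, 0, -0.8, 0], [-0.199, 0.269, 0.08, 0, 0, -0.8, 0], [-0.199, 0.269, 0.08, 0, 0, -0.8, 0], [-0.199, 0.269, 0.08, 0, 0, -0.8, 0], [-0.199, 0.269, 0.08, 0, 0, -0.8, 0], [-0.199, 0.269, 0.08, 0, 0, -0.8, 0], [-0.199, 0.269, 0.08, 0, 0, -0.8, 0]])

```text
time: 2.1
ee_pos: [0.4271, 0.268, 0.1516]
orientation: [1.798, 2.576, 0.001]
contact_force: [0.4, 0.2, 0.1]
gripper_width: 0.0856
```

```bash
python3 go.py .4267 .2667 .002 110.2; python3 - <<'E'
from h import *
im=get_image("top"); save(im,"above.png",(140,170,260,290),4)
E
```

```text
t 2.1 pos [0.4271 0.268  0.1516] xyaw 110.16 z [ 0.     0.001 -1.   ] F [0.4 0.2 0.1] w 0.0856 q [ 0.54  0.36  1.95  0.    0.82 -1.39]
[0.4267, 0.2667, 0.002, 110.2] [-0.0011 -0.0009  0.1496] [ 0.0006 -0.0003 -0.0008]
```

View pics/above.png

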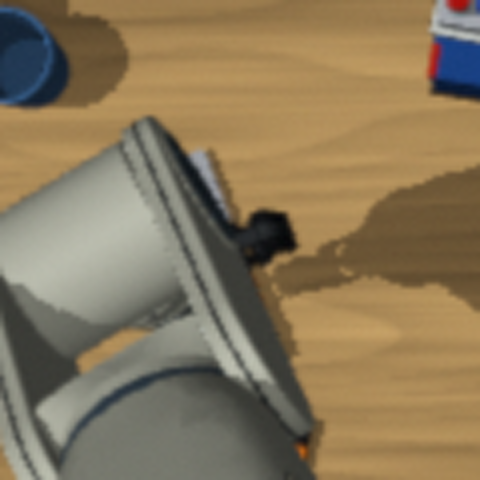

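The arm hides most of the tool in this view. The blade still shows at about (205,175), in line with the gripper. Now I descend and grip.

Call:
play_rows(plan=[[-0.001, -0.001, 0.03, 0, 0, 0, 0.3], [-0.001, -0.001, 0.06, 0, 0, 0, 0.3], [-0.001, -0.001, 0.09, 0, 0, 0, 0.3], [-0.001, -0.001, 0.12, 0, 0, 0, 0.3], [-0.001, -0.001, 0.14, 0, 0, 0, 0.3], [-0.001, -0.001, 0.149, 0, 0, 0, 0.3], [-0.001, -0.001, 0.149, 0, 0, 0, 0.3], [-0.001, -0.001, 0.149, 0, 0, 0, 1], [-0.001, -0.001, 0.149, 0, 0, 0, 1], [-0.001, -0.001, 0.149, 0, 0, 0, 1], [-0.001, -0.001, 0.149, 0, 0, 0, 1], [-0.001, -0.001, 0.149, 0, 0, 0, 1]], force=90)

```text
time: 3.15
ee_pos: [0.4275, 0.2679, 0.0044]
orientation: [1.796, 2.576, 0.006]
contact_force: [-1.4, 0.4, 6.6]
gripper_width: 0.0185
```

```bash
python3 go.py .4267 .2667 .2 110.2
```

```text
t 3.15 pos [0.4275 0.2679 0.0044] xyaw 110.22 z [ 0.003  0.002 -1.   ] F [-1.4  0.4  6.6] w 0.0185 q [ 0.54  0.63  2.    0.    0.51 -1.39]
[0.4267, 0.2667, 0.2, 110.2] [-0.0007 -0.0004 -0.1956] [ 0.0037 -0.001   0.0003]
```

Call:
play_rows(plan=[[0, 0, -0.04, 0, 0, 0, 1], [0, 0, -0.08, 0, 0, 0, 1], [0, 0, -0.12, 0, 0, 0, 1], [0, 0, -0.16, 0, 0, 0, 1], [0, 0, -0.19, 0, 0, 0, 1], [0, 0, -0.19, 0, 0, 0, 1]])

```text
time: 3.65
ee_pos: [0.4302, 0.2695, 0.2017]
orientation: [1.793, 2.571, 0.024]
contact_force: [1.1, 0.8, -1.2]
gripper_width: 0.0186
```

```bash
python3 go.py .3804 -.0593 .18 80.1
```

```text
t 3.65 pos [0.4302 0.2695 0.2017] xyaw 110.22 z [ 0.014  0.009 -1.   ] F [ 1.1  0.8 -1.2] w 0.0186 q [ 0.54  0.28  1.92  0.    0.92 -1.39]
[0.3804, -0.0593, 0.18, 80.1] [-0.2914 -0.1607  0.0181] [ 0.015  -0.0075  0.5256]
```

Call:
play_rows(plan=[[-0.291, -0.16, 0.018, 0.015, -0.007, 0.526, 1], [-0.291, -0.16, 0.018, 0.015, -0.007, 0.526, 1], [-0.291, -0.16, 0.018, 0.015, -0.007, 0.526, 1], [-0.291, -0.16, 0.018, 0.015, -0.007, 0.526, 1], [-0.291, -0.16, 0.018, 0.015, -0.007, 0.526, 1], [-0.291, -0.16, 0.018, 0.015, -0.007, 0.526, 1], [-0.291, -0.16, 0.018, 0.015, -0.007, 0.526, 1], [-0.291, -0.16, 0.018, 0.015, -0.007, 0.526, 1], [-0.291, -0.16, 0.018, 0.015, -0.007, 0.526, 1], [-0.291, -0.16, 0.018, 0.015, -0.007, 0.526, 1], [-0.291, -0.16, 0.018, 0.015, -0.007, 0.526, 1], [-0.291, -0.16, 0.018, 0.015, -0.007, 0.526, 1]])

```text
time: 4.65
ee_pos: [0.381, -0.0579, 0.1802]
orientation: [-2.404, -2.022, -0.001]
contact_force: [0.1, 0.9, -0.8]
gripper_width: 0.0181
```

```bash
python3 go.py .3804 -.0593 .1224 80.1; python3 - <<'E'
from h import *
ex=np.array([.985,-.172]);ey=np.array([.172,.985])
o=r.get_obs();p=o["ee_pos"]
for n in("top","scene"):
    im=get_image(n); np.savez(n+"1.npz",**im); save(im,n+"1.png",(220,130,400,260) if n=="top" else (170,150,340,270),4)
    C=cloud(im); hsv=cv2.cvtColor(im["img"],cv2.COLOR_RGB2HSV)
    a=C[...,:2]@ex;b=C[...,:2]@ey;z=C[...,2]
    m=(abs(b-p[:2]@ey)<.03)&(a<.512)&(a>p[:2]@ex+.03)&(z>.15)&(z<.23)
    print(n,m.sum())
    if m.sum()>5:
        P=np.c_[a[m],b[m],z[m]]; i=np.argsort(P[:,0]); P=P[i]
        print(P[::max(1,len(P)//14)].round(4),"max a",P[-1].round(4)); bl=P[P[:,0]>p[:2]@ex+.04]; print("fit b,z vs a",np.polyfit(bl[:,0],bl[:,1],1).round(3),np.polyfit(bl[:,0],bl[:,2],1).round(3))
print("tcp ab",p[:2]@ex,p[:2]@ey,p[2])
E
```

```text
t 4.65 pos [ 0.381  -0.0579  0.1802] xyaw 80.14 z [ 0.     0.001 -1.   ] F [ 0.1  0.9 -0.8] w 0.0181 q [-0.18  0.15  2.17  0.    0.82 -1.58]
[0.3804, -0.0593, 0.1224, 80.1] [-0.0015 -0.0003  0.0578] [ 0.0002 -0.0006  0.0007]
top 110
[[0.4503 0.0137 0.1918]
 [0.4528 0.0163 0.1874]
 [0.4549 0.0194 0.189 ]
 [0.4577 0.0197 0.187 ]
 [0.4601 0.0041 0.1875]
 [0.4622 0.0072 0.1888]
 [0.4645 0.0101 0.1881]
 [0.4666 0.0131 0.1886]
 [0.4694 0.0111 0.1914]
 [0.4718 0.014  0.1899]
 [0.4749 0.0117 0.1891]
 [0.4769 0.0009 0.1849]
 [0.4793 0.0015 0.1874]
 [0.4816 0.0207 0.188 ]
 [0.4839 0.0051 0.19  ]
 [0.4863 0.0079 0.1878]] max a [0.4878 0.0161 0.1872]
fit b,z vs a [0.014 0.004] [-0.012  0.194]
scene 121
[[ 4.154e-01  1.750e-02  1.912e-01]
 [ 4.177e-01  1.510e-02  1.903e-01]
 [ 4.192e-01  3.500e-03  1.904e-01]
 [ 4.248e-01  4.000e-04  1.901e-01]
 [ 4.291e-01 -5.400e-03  1.832e-01]
 [ 4.356e-01  1.610e-02  1.892e-01]
 [ 4.393e-01  9.000e-03  1.852e-01]
 [ 4.458e-01  8.400e-03  1.912e-01]
 [ 4.519e-01  2.150e-02  1.909e-01]
 [ 4.572e-01  1.050e-02  1.886e-01]
 [ 4.617e-01  5.300e-03  1.904e-01]
 [ 4.675e-01  1.800e-02  1.858e-01]
 [ 4.724e-01  1.360e-02  1.882e-01]
 [ 4.787e-01  2.010e-02  1.873e-01]
 [ 4.823e-01  1.280e-02  1.872e-01]
 [ 4.888e-01  4.800e-03  1.916e-01]] max a [0.4888 0.0048 0.1916]
fit b,z vs a [0.015 0.005] [0.018 0.181]
tcp ab 0.38520911441957795 0.008486507096140867 0.18024889528636648
```

View pics/top1.png

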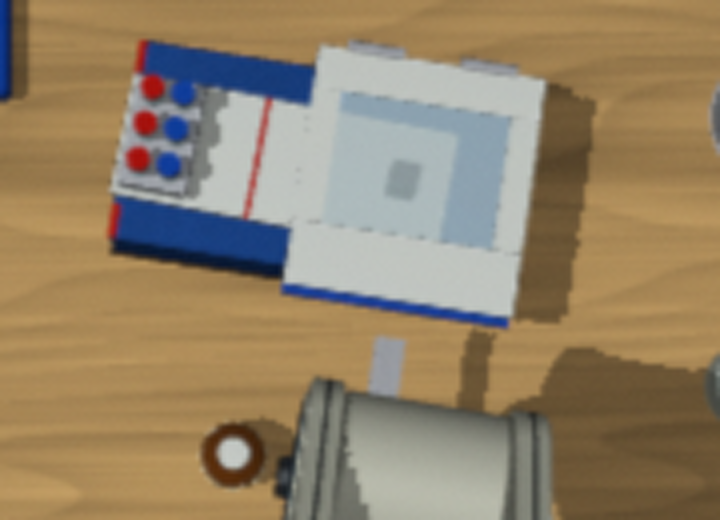

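The blade (crop (387,365)) lies straight and level in front of the slot, with its tip about 31 mm short of the lip. Now I lower it and go in.

Call:
play_rows(plan=[[-0.001, 0, 0.02, 0, 0, 0, 1], [-0.001, 0, 0.045, 0, 0, 0, 1], [-0.001, 0, 0.058, 0, 0, 0, 1], [-0.001, 0, 0.058, 0, 0, 0, 1], [-0.001, 0, 0.058, 0, 0, 0, 1], [-0.001, 0, 0.058, 0, 0, 0, 1], [-0.001, 0, 0.058, 0, 0, 0, 1]])

```text
time: 5.33
ee_pos: [0.3818, -0.0583, 0.1231]
orientation: [2.401, 2.024, 0.003]
contact_force: [0.3, -0.4, -0.3]
gripper_width: 0.0179
```

```bash
python3 go.py .4267 -.0669 .1225 80.1
```

```text
t 5.33 pos [ 0.3818 -0.0583  0.1231] xyaw 80.27 z [ 0.002  0.    -1.   ] F [ 0.3 -0.4 -0.3] w 0.0179 q [-0.18  0.27  2.21  0.    0.66 -1.58]
[0.4267, -0.0669, 0.1225, 80.1] [-0.0009  0.0457  0.0006] [ 0.0019 -0.0005  0.003 ]
```

Call:
play_rows(plan=[[0, 0.012, 0, 0.002, 0, 0.003, 1], [0, 0.024, 0, 0.002, 0, 0.003, 1], [0, 0.032, 0, 0.002, 0, 0.003, 1], [0, 0.039, 0, 0.002, 0, 0.003, 1], [0, 0.046, 0, 0.002, 0, 0.003, 1], [0, 0.046, 0, 0.002, 0, 0.003, 1], [0, 0.046, 0, 0.002, 0, 0.003, 1]])

```text
time: 5.92
ee_pos: [0.4272, -0.0661, 0.123]
orientation: [-2.404, -2.021, -0.0]
contact_force: [-0.5, 0.2, -0.7]
gripper_width: 0.0182
```

```bash
python3 go.py .4267 -.0669 .1225 80.1; python3 - <<'E'
from h import *
im=get_image("scene"); save(im,"ins.png",(180,160,330,270),5)
E
```

```text
t 5.92 pos [ 0.4272 -0.0661  0.123 ] xyaw 80.09 z [-0.     0.001 -1.   ] F [-0.5  0.2 -0.7] w 0.0182 q [-0.18  0.33  2.12  0.    0.7  -1.58]
[0.4267, -0.0669, 0.1225, 80.1] [-0.0009 -0.0003  0.0005] [-0.0005 -0.0005 -0.0001]
```

View pics/ins.png

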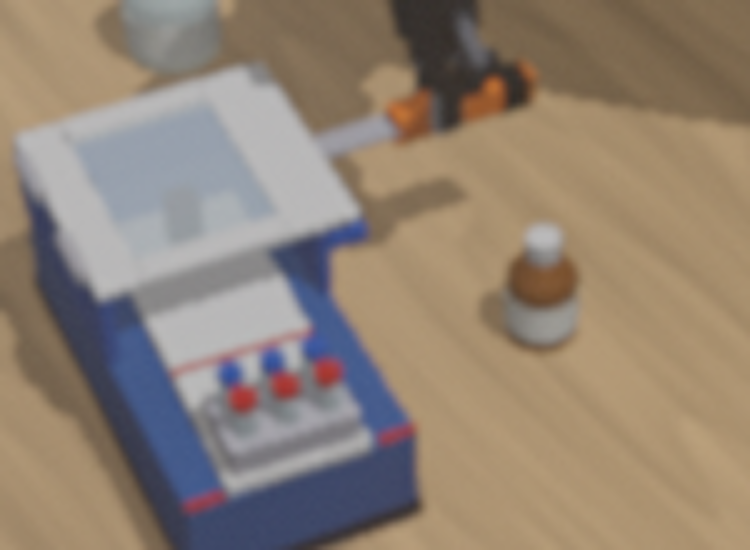

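The blade runs under the lip (crop (350,135)), clear of everything else. Now the levering arc: radius 0.151 m about the hinge, in tool axes y (inward) and -z (up).

Call:
play_rows(plan=[[0, 0.0005, -0.009, 0, 0, 0, 1], [0, 0.001, -0.017, 0, 0, 0, 1], [0, 0.002, -0.025, 0, 0, 0, 1], [0, 0.003, -0.032, 0, 0, 0, 1], [0, 0.005, -0.039, 0, 0, 0, 1], [0, 0.007, -0.046, 0, 0, 0, 1], [0, 0.009, -0.053, 0, 0, 0, 1], [0, 0.012, -0.06, 0, 0, 0, 1], [0, 0.015, -0.067, 0, 0, 0, 1], [0, 0.019, -0.074, 0, 0, 0, 1], [0, 0.023, -0.081, 0, 0, 0, 1], [0, 0.027, -0.087, 0, 0, 0, 1]], force=110)

```text
time: 6.97
ee_pos: [0.4539, -0.0708, 0.2107]
orientation: [-2.404, -2.021, 0.0]
contact_force: [-0.8, -0.3, -1.8]
gripper_width: 0.0174
```

```bash
python3 go.py .4272 -.0661 .123 80.1; cat > cov.py <<'E'
from h import *
ex=np.array([.985,-.172]);ey=np.array([.172,.985])
o=r.get_obs();p=o["ee_pos"]
for n in("top","scene"):
    im=get_image(n); C=cloud(im); a=C[...,:2]@ex;b=C[...,:2]@ey;z=C[...,2]
    hsv=cv2.cvtColor(im["img"],cv2.COLOR_RGB2HSV)
    tipb=p[:2]@ey
    m=(a>.5)&(a<.76)&(b>-.07)&(b<.085)&(abs(b-tipb)>.045)&(z>.145)&(z<.36)&(hsv[...,1]<70)&(hsv[...,2]>120)
    th=np.arctan2(z[m]-.138,.687-a[m]); print(n,m.sum(),"theta",np.percentile(th,[10,50,90]).round(2) if m.any() else "")
print("tip a,z",p[:2]@ex+.104,p[2]+.007)
E
python3 cov.py
```

```text
t 6.97 pos [ 0.4539 -0.0708  0.2107] xyaw 80.09 z [-0.001  0.001 -1.   ] F [-0.8 -0.3 -1.8] w 0.0174 q [-0.18  0.21  2.    0.    0.93 -1.58]
[0.4272, -0.0661, 0.123, 80.1] [ 0.     -0.027   0.0878] [-0.0007 -0.0005 -0.0001]
top 978 theta [0.6  0.62 0.72]
scene 773 theta [0.6  0.64 0.76]
tip a,z 0.5632455622573389 0.21773896551927613
```

Call:
play_rows(plan=[[0, 0.009, -0.012, 0, 0, 0, 1], [0, 0.019, -0.023, 0, 0, 0, 1], [0, 0.031, -0.033, 0, 0, 0, 1], [0, 0.043, -0.041, 0, 0, 0, 1], [0, 0.056, -0.048, 0, 0, 0, 1], [0, 0.07, -0.054, 0, 0, 0, 1], [0, 0.084, -0.058, 0, 0, 0, 1], [0, 0.099, -0.061, 0, 0, 0, 1], [0, 0.114, -0.062, 0, 0, 0, 1], [0, 0.129, -0.062, 0, 0, 0, 1], [0, 0.144, -0.061, 0, 0, 0, 1], [0, 0.152, -0.06, 0, 0, 0, 1]])

```text
time: 8.07
ee_pos: [0.6061, -0.0975, 0.2712]
orientation: [2.404, 2.02, 0.003]
contact_force: [-0.0, 0.3, 0.1]
gripper_width: 0.0175
```

```bash
python3 go.py .4272 -.0661 .123 80.1; python3 cov.py
```

```text
t 8.07 pos [ 0.6061 -0.0975  0.2712] xyaw 80.09 z [ 0.003  0.    -1.   ] F [-0.   0.3  0.1] w 0.0175 q [-0.18  0.36  1.62  0.    1.15 -1.58]
[0.4272, -0.0661, 0.123, 80.1] [ 0.     -0.1821  0.1477] [ 0.0028 -0.0005 -0.0002]
top 40 theta [1.77 1.79 1.81]
scene 95 theta [1.8  1.82 1.95]
tip a,z 0.7177860447614728 0.2781694563185251
```

The cover reads about 1.8 rad. I retreat and take the tool back to its first place.

Call:
play_rows(plan=[[0, -0.03, 0, 0, 0, 0, 1], [0, -0.07, 0, 0, 0, 0, 1], [0, -0.11, 0, 0, 0, 0, 1], [0, -0.15, 0, 0, 0, 0, 1], [0, -0.18, 0, 0, 0, 0, 1], [0, -0.18, 0, 0, 0, 0, 1]])

```text
time: 8.67
ee_pos: [0.4214, -0.0651, 0.2695]
orientation: [-2.403, -2.02, 0.002]
contact_force: [-0.1, -0.5, -2.3]
gripper_width: 0.018
```

```bash
python3 go.py .4275 .2679 .12 110.2
```

```text
t 8.67 pos [ 0.4214 -0.0651  0.2695] xyaw 80.09 z [-0.003  0.001 -1.   ] F [-0.1 -0.5 -2.3] w 0.018 q [-0.18  0.07  2.01  0.    1.07 -1.58]
[0.4275, 0.2679, 0.12, 110.2] [ 0.329  -0.0509  0.1498] [-0.0026 -0.0013 -0.5255]
```

Call:
play_rows(plan=[[0.329, -0.051, 0.03, 0, 0, -0.526, 1], [0.329, -0.051, 0.03, 0, 0, -0.526, 1], [0.329, -0.051, 0.03, 0, 0, -0.526, 1], [0.329, -0.051, 0.03, 0, 0, -0.526, 1], [0.329, -0.051, 0.03, 0, 0, -0.526, 1], [0.329, -0.051, 0.03, 0, 0, -0.526, 1], [0.329, -0.051, 0.03, 0, 0, -0.526, 1], [0.329, -0.051, 0.15, 0, 0, -0.526, 1], [0.329, -0.051, 0.18, 0, 0, -0.526, 1], [0.329, -0.051, 0.21, 0, 0, -0.526, 1], [0.329, -0.051, 0.22, 0, 0, -0.526, 1], [0.329, -0.051, 0.22, 0, 0, -0.526, 1]])

```text
time: 9.67
ee_pos: [0.4261, 0.2682, 0.0474]
orientation: [-1.794, -2.575, 0.002]
contact_force: [-0.3, 0.5, -0.9]
gripper_width: 0.0175
```

```bash
python3 go.py .4275 .2679 .0055 110.2
```

```text
t 9.67 pos [0.4261 0.2682 0.0474] xyaw 110.28 z [-0.004  0.001 -1.   ] F [-0.3  0.5 -0.9] w 0.0175 q [ 0.54  0.55  1.99  0.    0.6  -1.39]
[0.4275, 0.2679, 0.0055, 110.2] [-0.0008  0.0013  0.0419] [-0.0031 -0.0018  0.0014]
```

Call:
play_rows(plan=[[0, 0, 0.02, -0.003, -0.002, 0, 1], [0, 0, 0.034, -0.003, -0.002, 0, 1], [0, 0, 0.041, -0.003, -0.002, 0, 1], [0, 0, 0.042, -0.003, -0.002, 0, 1], [0, 0, 0.042, -0.003, -0.002, 0, 1], [0, 0, 0.041, -0.003, -0.002, 0, 0.5], [0, 0, 0.041, -0.003, -0.002, 0, 0.3], [0, 0, 0.041, -0.003, -0.002, 0, 0.2], [0, 0, 0.03, -0.003, -0.002, 0, 0.2], [0, 0, 0, -0.003, -0.002, 0, 0.2], [0, 0, -0.04, 0, 0, 0, 0.2], [0, 0, -0.08, 0, 0, 0, 0.2]])

```text
time: 10.67
ee_pos: [0.4257, 0.2677, 0.129]
orientation: [-1.793, -2.574, 0.005]
contact_force: [0.5, 1.0, 0.2]
gripper_width: 0.0683
```

Call:
play_rows(plan=[[0, 0, -0.04, 0, 0, 0, 0.2], [0, 0, -0.08, 0, 0, 0, 0.2], [0, 0, -0.11, 0, 0, 0, 0.2], [0, 0, -0.11, 0, 0, 0, 0.2]])

```text
time: 11.0
ee_pos: [0.4293, 0.2695, 0.2466]
orientation: [1.795, 2.577, 0.013]
contact_force: [0.3, 0.9, 1.1]
gripper_width: 0.0688
```

```bash
python3 go.py .599 -.093 .25 80.1; python3 - <<'E'
from h import *
im=get_image("scene");C=cloud(im);hsv=cv2.cvtColor(im["img"],cv2.COLOR_RGB2HSV)
np.savez("scene2.npz",**im)
m=(C[...,0]>.35)&(C[...,0]<.47)&(C[...,1]>.2)&(C[...,1]<.34)&(hsv[...,0]>4)&(hsv[...,0]<16)&(hsv[...,1]>150)&(C[...,2]<.06)&(C[...,2]>.012)
print("handle",m.sum(),C[m].mean(0),C[m][:,2].max())
save(im,"s2.png",(150,140,380,310),3.4)
im=get_image("top");np.savez("top2.npz",**im);save(im,"t2.png",(220,120,400,260),4)
E
python3 cov.py
```

```text
t 11.0 pos [0.4293 0.2695 0.2466] xyaw 110.28 z [ 0.005  0.006 -1.   ] F [0.3 0.9 1.1] w 0.0688 q [ 0.54  0.23  1.88  0.    1.03 -1.39]
[0.599, -0.093, 0.25, 80.1] [-0.3988  0.0336 -0.0047] [ 0.006  -0.0057  0.5267]
handle 150 [0.42186344 0.27066352 0.02392635] 0.03231815014125255
top 734 theta [1.78 1.8  1.85]
scene 182 theta [1.79 1.82 1.99]
tip a,z 0.47826471164561213 0.24819197987835126
```

View pics/s2.png

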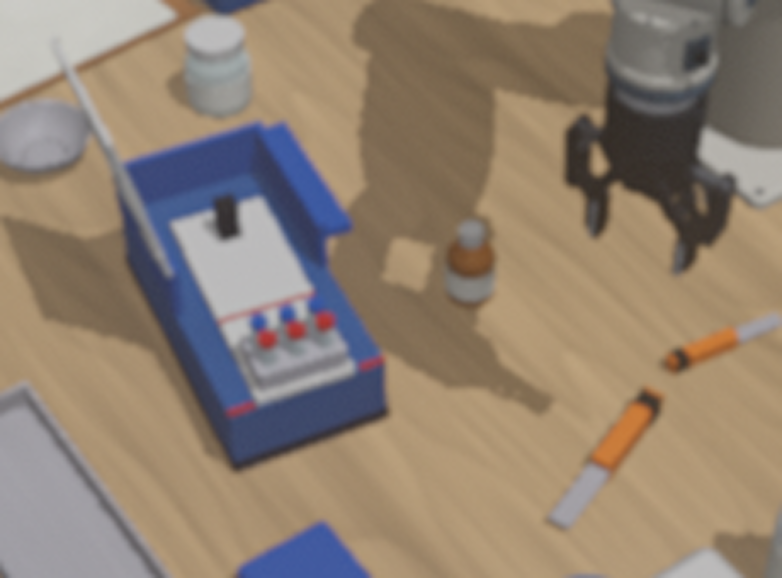

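View pics/t2.png

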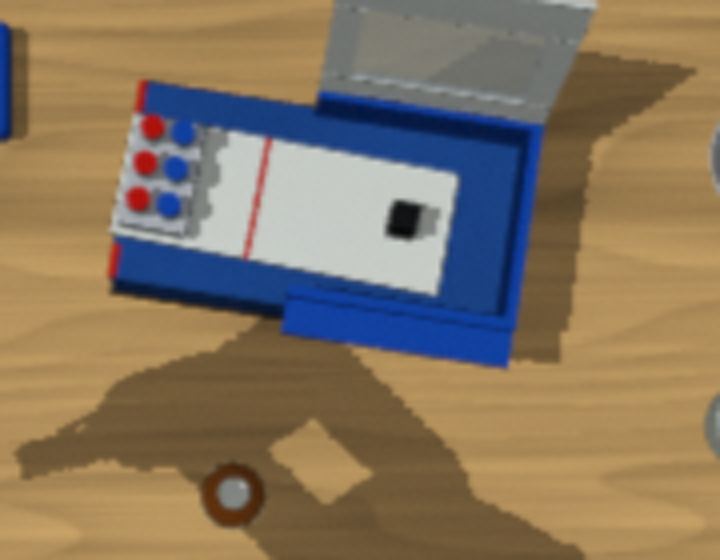

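The cover stands open past upright and the tool lies flat on the table. The board and its black post (top crop (405,218)) are now free. I measure the board.

```bash
cat > brd.py <<'E'
from h import *
import sys
def meas(im,n):
    C=cloud(im); x,y,z=C[...,0],C[...,1],C[...,2]; hsv=cv2.cvtColor(im["img"],cv2.COLOR_RGB2HSV)
    ex=np.array([.985,-.172]);ey=np.array([.172,.985]); a=C[...,:2]@ex;b=C[...,:2]@ey
    near=(a>.54)&(a<.69)&(b>-.08)&(b<.33)
    pl=near&(z>.08)&(z<.097)&(hsv[...,1]<60)&(hsv[...,2]>130)
    if pl.sum()>50: print(n,"plate",pl.sum(),[np.round(q,4) for q in cv2.minAreaRect(C[pl][:,:2].astype(np.float32))],"z",np.median(z[pl]).round(4))
    d=near&(z>.1)&(z<.14)&(hsv[...,2]<70)
    if d.sum(): print(" post",d.sum(),C[d].mean(0).round(4),[np.round(q,4) for q in cv2.minAreaRect(C[d&(z>.122)][:,:2].astype(np.float32))] if (d&(z>.122)).sum()>2 else "")
    red=near&((hsv[...,0]<9)|(hsv[...,0]>170))&(hsv[...,1]>70)&(z>.076)&(z<.098)
    k,l,st,ce=cv2.connectedComponentsWithStats(cv2.dilate(red.astype(np.uint8),np.ones((3,3))))
    for i in range(1,k):
        m=(l==i)&red
        if m.sum()>3:
            rr=cv2.minAreaRect(C[m][:,:2].astype(np.float32)); print(" red",m.sum(),"ab",a[m].mean().round(4),b[m].mean().round(4),"z",z[m].mean().round(4),np.round(rr[1],4),round(rr[2],1))
    dk=near&(z>.076)&(z<.0835)&(hsv[...,1]>100)&(b>.1); print(" deck b max",np.percentile(b[dk],[98,100]).round(4) if dk.any() else "")
if __name__=="__main__":
    if len(sys.argv)>1: ims={n:get_image(n) for n in("top","scene")}
    else: ims={n:dict(np.load(n+"2.npz")) for n in("top","scene")}
    for n in ims: meas(ims[n],n)
E
python3 brd.py
```

```text
top plate 1813 [array([ 0.6208, -0.01  ]), array([0.2421, 0.0918]), np.float64(78.4539)] z 0.0878
 post 145 [ 0.6464 -0.1015  0.1165] [array([ 0.6316, -0.1062]), array([0.0543, 0.0822]), np.float64(79.59)]
 red 14 ab 0.6763 0.2131 z 0.0802 [0.0046 0.0218] 80.5
 red 48 ab 0.613 0.1175 z 0.0878 [0.0047 0.0868] 77.8
 red 16 ab 0.5528 0.2136 z 0.0821 [0.005  0.0239] 80.7
 deck b max [0.214  0.2168]
scene plate 1119 [array([ 0.6203, -0.0124]), array([0.2548, 0.0966]), np.float64(77.6463)] z 0.0881
 post 44 [ 0.6084 -0.0856  0.1186] [array([ 0.6067, -0.0872]), array([0.0165, 0.0091]), np.float64(10.6881)]
 red 9 ab 0.5514 0.2133 z 0.0808 [0.0207 0.0087] 9.9
 red 7 ab 0.6784 0.2143 z 0.0813 [0.0193 0.0059] 6.5
 deck b max [0.215  0.2194]
```

Call:
play_rows(plan=[[-0.399, 0.033, -0.005, 0.006, -0.006, 0.527, 0.3], [-0.399, 0.033, -0.005, 0.006, -0.006, 0.527, 0.3], [-0.399, 0.033, -0.005, 0.006, -0.006, 0.527, 0.3], [-0.399, 0.033, -0.005, 0.006, -0.006, 0.527, 0.3], [-0.399, 0.033, -0.005, 0.006, -0.006, 0.527, 0.3], [-0.399, 0.033, -0.005, 0.006, -0.006, 0.527, 0.3], [-0.399, 0.033, -0.005, 0.006, -0.006, 0.527, 0.3], [-0.399, 0.033, -0.005, 0.006, -0.006, 0.527, 0.3], [-0.399, 0.033, -0.005, 0.006, -0.006, 0.527, 0.3], [-0.399, 0.033, -0.005, 0.006, -0.006, 0.527, 0.3], [-0.399, 0.033, -0.005, 0.006, -0.006, 0.527, 0.3], [-0.399, 0.033, -0.005, 0.006, -0.006, 0.527, 0.3]])

```text
time: 12.2
ee_pos: [0.5938, -0.0966, 0.2405]
orientation: [-2.404, -2.015, 0.025]
contact_force: [-0.1, 0.9, -0.4]
gripper_width: 0.0594
```

```bash
python3 go.py .599 -.093 .096 80.1
```

```text
t 12.2 pos [ 0.5938 -0.0966  0.2405] xyaw 79.93 z [-0.016 -0.006 -1.   ] F [-0.1  0.9 -0.4] w 0.0594 q [-0.18  0.39  1.67 -0.01  1.1  -1.57]
[0.599, -0.093, 0.096, 80.1] [0.0058 0.0065 0.1444] [-0.0143  0.009  -0.0029]
```

```bash
python3 go.py .603 -.0928 .095 78.5
```

```text
t 12.2 pos [ 0.5938 -0.0966  0.2405] xyaw 79.93 z [-0.016 -0.006 -1.   ] F [-0.1  0.9 -0.4] w 0.0594 q [-0.18  0.39  1.67 -0.01  1.1  -1.57]
[0.603, -0.0928, 0.095, 78.5] [0.0067 0.0105 0.1453] [-0.0141  0.0092  0.025 ]
```

Call:
play_rows(plan=[[0.007, 0.01, 0.02, -0.014, 0.009, 0.025, 0.3], [0.007, 0.01, 0.05, -0.014, 0.009, 0.025, 0.3], [0.007, 0.01, 0.08, -0.014, 0.009, 0.025, 0.3], [0.007, 0.01, 0.09, -0.014, 0.009, 0.025, 0.3], [0.007, 0.01, 0.09, -0.014, 0.009, 0.025, 0.3]])

```text
time: 12.62
ee_pos: [0.6003, -0.0904, 0.1467]
orientation: [-2.427, -1.985, 0.008]
contact_force: [-0.4, 0.9, -0.0]
gripper_width: 0.06
```

```bash
python3 go.py .603 -.0928 .095 78.5
```

```text
t 12.62 pos [ 0.6003 -0.0904  0.1467] xyaw 78.57 z [-0.008  0.001 -1.   ] F [-0.4  0.9 -0. ] w 0.06 q [-0.17  0.51  1.72 -0.    0.92 -1.54]
[0.603, -0.0928, 0.095, 78.5] [-0.0018  0.0035  0.0517] [-0.008   0.0003  0.0012]
```

Call:
play_rows(plan=[[-0.002, 0.003, 0.02, -0.007, 0, 0, 0.3], [-0.002, 0.003, 0.04, -0.007, 0, 0, 0.3], [-0.002, 0.003, 0.051, -0.007, 0, 0, 0.3], [-0.002, 0.003, 0.051, -0.007, 0, 0, 0.3], [-0.002, 0.003, 0.051, -0.007, 0, 0, 0.3], [-0.002, 0.003, 0.051, -0.007, 0, 0, 0.5], [-0.002, 0.003, 0.051, -0.007, 0, 0, 0.65], [-0.002, 0.003, 0.051, -0.007, 0, 0, 1], [-0.002, 0.003, 0.051, -0.007, 0, 0, 1], [-0.002, 0.003, 0.051, -0.007, 0, 0, 1], [-0.002, 0.003, 0.051, -0.007, 0, 0, 1], [-0.002, 0.003, 0.051, -0.007, 0, 0, 1]], force=70)

```text
time: 13.62
ee_pos: [0.6035, -0.093, 0.0971]
orientation: [2.431, 1.988, 0.001]
contact_force: [-0.7, -0.0, 6.6]
gripper_width: 0.0191
```

```bash
python3 go.py .603 -.0928 .095 78.5; python3 brd.py 1
```

```text
t 13.62 pos [ 0.6035 -0.093   0.0971] xyaw 78.54 z [ 0.001 -0.    -1.   ] F [-0.7 -0.   6.6] w 0.0191 q [-0.17  0.58  1.74 -0.    0.82 -1.54]
[0.603, -0.0928, 0.095, 78.5] [ 0.0001 -0.0005  0.0021] [0.0013 0.     0.0008]
top plate 915 [array([0.6298, 0.033 ]), array([0.1558, 0.0912]), np.float64(78.8627)] z 0.0878
 post 12 [ 0.6851 -0.041   0.1129] 
 red 14 ab 0.676 0.2134 z 0.0808 [0.0054 0.0218] 81.0
 red 48 ab 0.6165 0.1184 z 0.088 [0.0046 0.0884] 77.8
 red 17 ab 0.5532 0.2135 z 0.0817 [0.005  0.0245] 76.3
 deck b max [0.214  0.2169]
scene plate 1085 [array([ 0.6094, -0.0062]), array([0.2488, 0.1211]), np.float64(79.591)] z 0.0881
 post 29 [ 0.6094 -0.0874  0.12  ] [array([ 0.6107, -0.0928]), array([0.0094, 0.0474]), np.float64(1.3576)]
 red 9 ab 0.5517 0.2141 z 0.0816 [0.0189 0.006 ] 3.7
 red 7 ab 0.678 0.2129 z 0.0797 [0.0038 0.0154] 72.2
 deck b max [0.2142 0.2176]
```

Call:
play_rows(plan=[[0.004, 0, 0.001, 0, 0, 0, 1], [0.011, 0, 0.001, 0, 0, 0, 1], [0.02, -0.001, 0.001, 0, 0, 0, 1], [0.03, -0.001, 0.001, 0, 0, 0, 1], [0.04, -0.001, 0.001, 0, 0, 0, 1], [0.05, -0.001, 0.001, 0, 0, 0, 1], [0.06, -0.002, 0.001, 0, 0, 0, 1], [0.07, -0.002, 0.001, 0, 0, 0, 1], [0.078, -0.002, 0.001, 0, 0, 0, 1], [0.084, -0.002, 0.001, 0, 0, 0, 1], [0.088, -0.002, 0.001, 0, 0, 0, 1], [0.09, -0.002, 0.001, 0, 0, 0, 1]])

```text
time: 14.72
ee_pos: [0.62, -0.0046, 0.0971]
orientation: [2.429, 1.988, 0.002]
contact_force: [-1.1, -6.1, 6.5]
gripper_width: 0.0193
```

```bash
python3 go.py .603 -.0928 .095 78.5; python3 brd.py 1; python3 -c "
from h import *
o=r.get_obs();p=o['ee_pos'];print('post b',p[:2]@[.172,.985],'a',p[:2]@[.985,-.172])"
```

```text
t 14.72 pos [ 0.62   -0.0046  0.0971] xyaw 78.59 z [ 0.003 -0.001 -1.   ] F [-1.1 -6.1  6.5] w 0.0193 q [-0.03  0.59  1.72 -0.    0.83 -1.4 ]
[0.603, -0.0928, 0.095, 78.5] [-0.0898  0.0008  0.0022] [0.0028 0.0009 0.0016]
top plate 714 [array([0.6475, 0.1298]), array([0.1382, 0.0911]), np.float64(78.1744)] z 0.088
 post 158 [ 0.6341 -0.1548  0.1177] [array([ 0.6171, -0.1623]), array([0.151 , 0.0666]), np.float64(22.3558)]
 red 77 ab 0.6135 0.2104 z 0.0854 [0.0108 0.1465] 80.0
 deck b max [0.2159 0.2167]
scene plate 1203 [array([0.6259, 0.0863]), array([0.2399, 0.1198]), np.float64(79.0802)] z 0.0882
 post 40 [ 0.6242 -0.0041  0.1208] [array([6.257e-01, 3.000e-04]), array([0.0428, 0.0143]), np.float64(67.5669)]
 red 8 ab 0.5506 0.2144 z 0.082 [0.0158 0.0071] 4.0
 red 6 ab 0.6782 0.2141 z 0.081 [0.0053 0.016 ] 80.4
 deck b max [0.2143 0.2187]
post b 0.10236125448680541 a 0.6115021667237336
```

Call:
play_rows(plan=[[0.004, 0, 0.001, 0, 0, 0, 1], [0.007, 0, 0.001, 0, 0, 0, 1], [0.01, 0, 0.001, 0, 0, 0, 1], [0.01, 0, 0.001, 0, 0, 0, 1], [0.01, 0, 0.001, 0, 0, 0, 1], [0.01, 0, 0.001, 0, 0, 0, 1]])

```text
time: 15.32
ee_pos: [0.6226, 0.0054, 0.0971]
orientation: [2.429, 1.987, 0.004]
contact_force: [-0.8, -1.9, 6.5]
gripper_width: 0.019
```

```bash
python3 go.py; cat > fin.py <<'E'
from h import *
import brd
o=r.get_obs();p=o['ee_pos'];print('post b',p[:2]@[.172,.985],'a',p[:2]@[.985,-.172])
ims={n:get_image(n) for n in("top","scene")}
for n in ims: brd.meas(ims[n],n)
a=[]
for n,b in(("top",(190,110,370,245)),("scene",(150,140,330,275))):
    save(ims[n],n+"_f.png",b,2.2*1.0); a.append(cv2.imread("pics/"+n+"_f.png"))
cv2.imwrite("pics/final.png",np.hstack(a))
C=cloud(ims["scene"]);hsv=cv2.cvtColor(ims["scene"]["img"],cv2.COLOR_RGB2HSV)
for n in ims:
    for k in ["amber","jar","cup","icepack","dish","gel","prise_grip"]:
        d=recognise(ims[n],k)
        if d: print(n,k,np.round(d[0]["bbox"]))
E
python3 fin.py; python3 cov.py
```

```text
t 15.32 pos [0.6226 0.0054 0.0971] xyaw 78.59 z [ 0.004 -0.001 -1.   ] F [-0.8 -1.9  6.5] w 0.019 q [-0.01  0.59  1.72 -0.    0.83 -1.38]
post b 0.11245113797694753 a 0.6123389936646628
top plate 694 [array([0.6501, 0.1414]), array([0.1371, 0.0905]), np.float64(78.8658)] z 0.0876
 post 171 [ 0.6375 -0.1507  0.118 ] [array([ 0.6209, -0.1587]), array([0.1576, 0.0719]), np.float64(25.2664)]
 red 82 ab 0.6138 0.2165 z 0.0856 [0.0105 0.1475] 79.8
 deck b max [0.2162 0.2168]
scene plate 1204 [array([0.6282, 0.0951]), array([0.2447, 0.1204]), np.float64(78.6998)] z 0.0883
 post 37 [0.6296 0.0137 0.1222] [array([0.627 , 0.0097]), array([0.043 , 0.0143]), np.float64(77.7302)]
 red 10 ab 0.5529 0.2139 z 0.0812 [0.0228 0.0071] 3.9
 red 7 ab 0.6786 0.2147 z 0.0818 [0.0089 0.0141] 56.8
 deck b max [0.2142 0.2166]
top amber [213. 140. 261. 181.]
top jar [397. 209. 426. 237.]
top cup [126. 174. 158. 196.]
top icepack [171. 126. 225. 157.]
top dish [400. 142. 433. 176.]
top gel [110. 240. 140. 261.]
top prise_grip [109. 297. 166. 308.]
scene amber [281. 204. 295. 231.]
scene jar [203. 155. 210. 172.]
scene cup [312. 307. 331. 324.]
scene icepack [218. 290. 274. 352.]
scene dish [149. 169. 174. 192.]
scene gel [377. 275. 404. 320.]
scene prise_grip [311. 253. 344. 299.]
top 346 theta [1.79 1.8  1.82]
scene 123 theta [1.79 1.82 1.96]
tip a,z 0.7163131429179127 0.10408233327443833
```

View pics/final.png

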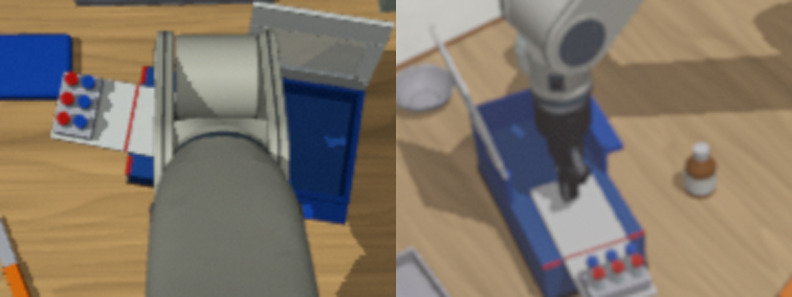

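The red line is level with the deck edge: top (133,120) is in line with the red strips, and scene (600,248) agrees. The board is level, the cover is open, and the tool and bystanders are in place. I'm handing in.

```bash
python3 -c "
from h import *
print(abs(r.get_obs()['joint_velocities']).max()); print(ticket.close_job())"
```

```text
0.002131403867242881
the job is handed in; nothing more can be done
None
```

The job is done and handed in at about 15.5 s of the 72 s allowed; no verdict was reported.

I gripped the larger orange tool, put its blade in the slot and levered the cover open. I then laid the tool back down where it had been. After that I gripped the black post and slid the board out about 100 mm along the deck, and I am still holding it.

What the last checks showed:
- **Cover:** about 1.8 rad, from both cameras.
- **Tool:** flat on the table, its handle top measured at about 24 mm, with the fingers clear of it.
- **Red line:** about 0.5–1 mm past the edge by arm position, and in line with the edge strips in the pictures.
- **Board:** about 0.03 rad off straight, within a few mm of mid-deck, and its top at 88 mm, so flat on the deck. It was at rest under about 6.5 N of downward push.
- **Bystanders:** in the last pictures they were where they started, as far as detection could tell.

These checks disagreed:
- In the last top view the recogniser marked the vials as amber and the yellow look-alike as the tool. The scene view found both in their right places.
- The arm partly hid the jar in the last scene view, but the top view found it where it started.
- Once the board was near the edge, the red line and the edge strips ran together in the top view. The line's final position therefore comes mainly from arm position plus the earlier visual offset.

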